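# Lift the hot descaling-pot lid with the lid lifter

### The job

The descaling pot is hot: with the lid lifter from its holder, hook the loop on the pot's lid, lift the lid with the basket under it clear of the pot, level to within about four degrees, and carry it level to the orange drip pan, setting it down gently and centred on the pan's rim. The parts in the closed basket lie off to one side or the other, so feel for the loop's balance point with small trial lifts before you raise the lid fully. Then hang the lifter back in its holder; never touch the lid or the pot with the robot, and leave the mug, the scoop and the tape roll alone.

Things in the scene. Friction and masses are not known exactly. Their poses are not given: they have to be found in the camera images.
- pot: black electric heater base with a bare steel pot on it, round, fixed; pot outer radius 80, wall 4, rim 75 mm above the table, base radius 88, a small grey knob on its front. Origin on the table under its centre.
- lid: round aluminium pot lid, radius 84.5, plate 5 mm thick, loose, lying on the pot's rim. Origin at the centre of the plate's underside; z up; y along the bar of its loop handle. With basket and parts 0.5 to 0.85 kg. When the hook lifts it away from the balance point, the lid tilts and its heavy side stays low.
- loop_mid (a point): middle of the loop handle's bar, on its axis, 47 mm above the lid's origin (42 above the plate). Dark round bar of 10 mm diameter, straight and level over 90 mm along the lid's y, with bent-down legs at y = -52 and +52.
- basket (a point): centre of the underside of the closed dark basket fixed under the lid (radius 58, 22 mm deep, inside the pot at the start). Parts hidden in it put the whole lid's balance point anywhere up to 31 mm from the loop's middle, along the lid's +y or -y (not along x), about 50 mm below the bar. The lid hangs level if the hook's middle is within about 7 mm of it.
- drip_pan: round orange open pan, fixed, rim outer radius 80, wall 4, rim 50 mm above the table, inside deep enough for the basket. Origin on the table under its centre.
- lifter: lid lifter, loose, 0.16 kg, hanging upright in its holder. Origin in the bottom of the V of its steel hook; z up the handle, x the way the hook's tip points. The 8 mm stem rises at x = -18 from z = 16 to 68, then bends back over the hook. Square collar 36 x 36, z = 95 to 101; above it, straight over the hook, the wooden handle.
- lifter_grip (a point): on the axis of the lifter's square wooden handle (24 x 24 mm, sides along the lifter's x and y, z = 101 to 171), 31 mm below its top, 140 mm above the lifter's origin
- lifter_hook (a point): the hook, at the lifter's origin: a V of two plates at 45 degrees, open upward, 10 mm wide along the lifter's y, reaching 12 mm to either side along x and 10 mm up; its underside is 6 mm below the origin. The loop's bar settles in it with its axis 7 mm above the origin.
- holder: grey stand, fixed; origin on the table below the middle of its slot. Two prongs along x, tops 118 mm up, from x = -26 to the post at x = 34; slot between them 20 mm wide. The lifter's collar rests on the prongs, hook tip towards the post (same x and y axes), lifter's origin 23 mm above the table. The hook passes straight up and down through the slot.
- mug: white spotted mug, 91 mm high, a bystander; origin at the centre of its underside
- soap_scoop: white powder scoop, 68 x 135 x 52 mm, lying on the table, a bystander; origin at the centre of its underside
- tape_roll: roll of black tape lying flat, 62 mm across, a bystander; origin at the centre of its underside

How it is judged:
By the outcome, as a careful person would: the job done as asked, in the order asked, and still so for the second after the job is handed in, with the robot touching nothing.
It also fails if it takes over 67 s, if anything falls off the work surface, if the arm or the gripper's body presses on something with over 40 N, if the wrist force passes 120 N, or if a joint passes its speed limit or range.

### The arm

A 6-joint arm with a two-finger parallel gripper is mounted at the origin on a cart in front of the work surface, level with it; the furniture and walls round the work are solid. World frame = base frame: x ahead of the robot, y to its left, z up, the work surface at z = 0. Lengths are in mm, angles in rad, forces in N, time in s.
With the tool pointing down it reaches from about 250 to 775 mm from the base axis. Payload 4 kg.
Tool frame: the origin (TCP) lies at the very end of the fingers, on their centre line; the grasp point (between the pads) lies 19 mm behind it (bot.grip_point_offset is the distance from the TCP to the grasp point, in mm); z points along the fingers, x is the direction in which the jaws open and shut, and the axes are right-handed (so a half turn about z gives the same grasp; the last joint's range is limited). The gripper opens to 85 mm and grips with 20 to 120 N. Pads are 22 mm wide; open, the fingers measure 114 mm over their backs; the gripper's body (76 mm by 85 mm) begins 54 mm behind the grasp point. The pads swing forward as they close: fully open they stand 13 mm farther back than shut.
Start: joints at [-0.103, 0.087, 1.371, -0, 1.684, -0.103], TCP at [550.016, -0.006, 231.341] pointing down, gripper open.
Joint ranges: [-3.1, 3.1], [-0.76, 2.03], [0.27, 2.55], [-1.08, 4.22], [0.17, 2.65], [-2.57, 2.57]. Speed limits (rad/s): [2.79, 2.79, 3.14, 3.14, 3.14, 3.14].

### API

Orientations are given as a rotation vector (axis times angle).
In Python, from cell import bot gives the robot as it stands. Calls block until the motion is done:
- bot.move_pose(position, orientation): joint-space move of the TCP to a pose.
- bot.servo_line(position, frame=None, v=150): straight line of the TCP; frame=None keeps the orientation; v is the mean speed in mm/s.
- bot.movej(angles): joint-space move.
- bot.gripper_open() and bot.grasp(f_grip=None): open the fingers fully, or close them until they stop; f_grip is the grip in N (None keeps the last).
- bot.dwell(seconds).
- bot.ik(position, orientation): joint angles nearest the present ones, or None.
- bot.observe(): the state.
- bot.snapshot(name): name is "scene" or "side" or "wrist"; returns (picture, depth): 400x640x3 uint8, red, green, blue; 400x640 float32, mm along the optical axis (not along the pixel's ray), 0 where there is no reading.
- bot.calibration(name): a dict with "fovy" (degrees; the focal length in pixels is half the picture's height over the tangent of half this angle, whatever the lens; pixels are square), "cx", "cy" (the principal point, pixels), "position" and "rotation" of the camera in the world; the wrist camera has in their place "tool_from_camera" (4x4, takes a point from camera to tool coordinates, whose origin is the TCP and whose axes are the tool frame's). Camera axes: x right, y down, z forward; pixel columns grow to the right and rows downward; lengths in mm; the calibration is good to about 2 mm. The wrist camera is an equidistant fisheye: a pixel r from the principal point sees the ray r / f radians off the axis. A picture is of the moment at which its call begins: read the wrist's pose just before it. calibration takes no time and is no camera call.
A pose or a line that the arm cannot do raises bot.MotionError and nothing moves.
- bot.close_job(): hands the job in, once; it reports no verdict.
The state is a dict: "clock": time; "joints": joint angles; "qd": joint speeds; "effort": joint torques, N m; "position": TCP position; "tool_rot": TCP orientation; "wrist_force": force on the tool from outside, world axes, zero at the start; "moment": the same for the moment, N m; "gripper_width": finger opening in mm.
Only numpy, scipy, OpenCV 4.12 (cv2) and the standard library are available. Lean on these libraries where they do the work, as an engineer would, in place of code of your own. Each camera call takes 0.05 s, during which the arm holds its last target. There are 200 camera calls.

## Working session

There is one attempt and no reset: what is moved stays moved. The work goes in short steps, each a Python script; the robot and the scene stay as the last script left them, time stands still between calls to the robot, and variables do not carry over. Pictures are saved under pics/ and viewed, about 8 in all and at most 12, crops included, and the job is handed in when it is done.

```bash
ls; mkdir -p pics; cat > h.py <<'E'
import numpy as np, cv2
from cell import bot
from scipy.spatial.transform import Rotation as R
def save(n,img): cv2.imwrite(f'pics/{n}.png',img[:,:,::-1])
def cloud(name):
    img,d=bot.snapshot(name);c=bot.calibration(name)
    f=200/np.tan(np.radians(c['fovy'])/2)
    v,u=np.mgrid[:400,:640]
    P=np.stack([(u-c['cx'])/f*d,(v-c['cy'])/f*d,d],-1)
    W=P@np.array(c['rotation']).T+np.array(c['position'])
    W[d==0]=np.nan
    return img,W
E
python3 - <<'E'
from h import *
for n in('scene','side'):
    img,W=cloud(n); save(n,img); np.savez(n,img=img,W=W); c=bot.calibration(n); print(c)
print(bot.calibration('wrist')); print(bot.observe())
E
```

```text
picsTraceback (most recent call last):
  File "<stdin>", line 3, in <module>
  File "h.py", line 10, in cloud
    W=P@np.array(c['rotation']).T+np.array(c['position'])
      ~~~~~~~~~~~~~~~~~~~~~~~~~~~^~~~~~~~~~~~~~~~~~~~~~~~
ValueError: operands could not be broadcast together with shapes (400,640) (3,)
```

```bash
sed -i "s/np.array(c\['rotation'\]).T/R.from_rotvec(c['rotation']).as_matrix().T/" h.py
python3 - <<'E'
from h import *
for n in('scene','side'):
    img,W=cloud(n); save(n,img); np.savez(n,img=img,W=W); c=bot.calibration(n); print(c)
print(bot.calibration('wrist')); print(bot.observe())
E
```

```text
{'fovy': 49.15427599391015, 'cx': 317.8907487319427, 'cy': 198.22448253964183, 'position': array([-152.56104189,  907.13537886,  651.1222095 ]), 'rotation': array([-0.91930686,  2.2239478 , -1.33907733])}
{'fovy': 53.065888733442726, 'cx': 325.5410789318552, 'cy': 202.72523223673738, 'position': array([ 187.16180123, -475.28771686,  578.38721189]), 'rotation': array([-2.04113229,  0.51323437, -0.27807973])}
{'fovy': 65.70646984690485, 'cx': 323.62099140605727, 'cy': 195.5280603498887, 'tool_from_camera': array([[ 9.99999719e-01, -2.34213107e-04,  7.11578581e-04,
         1.68941922e-01],
       [-8.25197511e-07,  9.49524858e-01,  3.13691798e-01,
        -7.92506620e+01],
       [-7.49132282e-04, -3.13691711e-01,  9.49524591e-01,
        -1.42880481e+02],
       [ 0.00000000e+00,  0.00000000e+00,  0.00000000e+00,
         1.00000000e+00]])}
{'clock': 0.15, 'joints': array([-1.03104791e-01,  8.78050093e-02,  1.37191812e+00, -2.31209284e-05,
        1.68359070e+00, -1.03122138e-01]), 'qd': array([-0.00152708, -0.00270782, -0.00482263,  0.0013277 ,  0.00117281,
        0.00026904]), 'effort': array([ 1.22744677e-03, -3.52374566e+01, -3.13678122e+01, -1.70676763e-04,
        8.12124257e-03, -6.53522420e-05]), 'position': array([5.49618291e+02, 2.47399707e-02, 2.30391606e+02]), 'tool_rot': array([-3.14143719e+00, -2.31913116e-05,  2.69284300e-03]), 'wrist_force': array([0.38355055, 0.04306223, 0.43816277]), 'moment': array([-0.01166189, -0.0455456 ,  0.02599191]), 'gripper_width': 85.3024741046606}
```

View pics/scene.png

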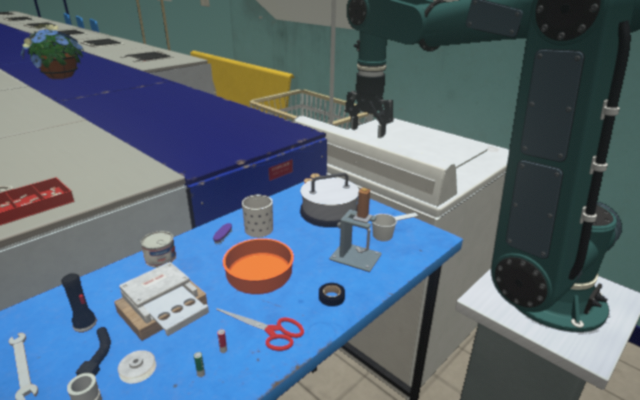

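View pics/side.png

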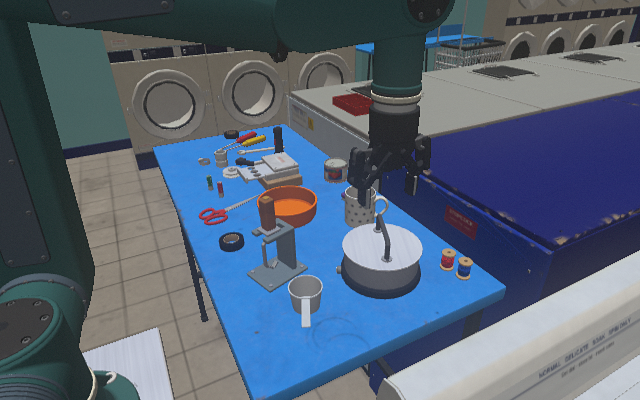

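```bash
python3 - <<'E'
from h import *
from scipy.optimize import least_squares
def circ(P):
    r=least_squares(lambda q:np.hypot(P[:,0]-q[0],P[:,1]-q[1])-q[2],[*P.mean(0)[:2],80],loss='soft_l1');return r.x.round(1)
for n,bx in(('scene',dict(pot=(295,165,365,230),pan=(215,230,305,300),hold=(325,205,385,275),mug=(238,190,278,240),tape=(315,280,350,308),scoop=(365,205,420,242))),('side',dict(pot=(335,190,425,300),pan=(253,180,320,230),hold=(245,190,308,292),mug=(340,184,378,228),tape=(216,230,246,252),scoop=(286,272,326,330)))):
    D=np.load(n+'.npz');img=D['img'].astype(int);W=D['W'];print(n)
    for k,(a,b,c,d) in bx.items():
        S=W[b:d,a:c].reshape(-1,3);C=img[b:d,a:c].reshape(-1,3)
        z=S[:,2]; 
        if k=='pot':
            m=(z>77)&(z<83)&(C.min(1)>120);P=S[m];print('lid',m.sum(),np.median(z[m]),P[:,:2].min(0),P[:,:2].max(0))
            h=cv2.convexHull(P[:,:2].astype(np.float32))[:,0];print(circ(h))
            m=(z>112)&(z<135)&(C.max(1)<110);L=S[m];ce=np.median(L,0);L=L[np.hypot(*(L-ce)[:,:2].T)<70]
            vx=cv2.fitLine(L[:,:2].astype(np.float32),cv2.DIST_HUBER,0,.01,.01).ravel();t=(L[:,:2]-vx[2:])@vx[:2]
            print('loop',len(L),vx,'ext mid',vx[2:]+vx[:2]*(t.min()+t.max())/2,t.max()-t.min(),np.degrees(np.arctan2(vx[1],vx[0])),L[:,2].max())
        elif k=='pan':
            m=(C[:,0]>150)&(C[:,2]<90)&(z>46)&(z<54);print('pan',m.sum(),circ(S[m]),S[m].min(0),S[m].max(0))
        elif k=='hold':
            m=(C[:,0]>C[:,2]*1.5)&(z>115)&(z<200)&(S[:,1]<250);P=S[m];print('handle',m.sum(),np.median(P,0),P.min(0),P.max(0))
            ce=np.median(P,0)
            q=P[P[:,2]>188];print(' top',len(q),q.mean(0) if len(q) else 0, cv2.minAreaRect(q[:,:2].astype(np.float32)) if len(q)>3 else 0)
            g=(abs(z-118)<4)&(np.hypot(*(S-ce)[:,:2].T)<70);q=S[g][:,:2].astype(np.float32);print(' prongs',len(q),cv2.minAreaRect(q))
            g=(z>3)&(z<16)&(np.hypot(*(S-ce)[:,:2].T)<100)&(np.ptp(C,axis=1)<40);q=S[g][:,:2].astype(np.float32);print(' base',len(q),np.median(z[g]),cv2.minAreaRect(q))
        else:
            m=(z>12)&(z<140)&(C[:,2]<1.35*C[:,0]+20);print(k,m.sum(),np.median(S[m],0),np.percentile(S[m],3,axis=0),np.percentile(S[m],97,axis=0))
np.save('/tmp/x.npy',0)
E
python3 - <<'E'
import cv2
a=cv2.imread('pics/side.png')[170:330,200:440]
cv2.imwrite('pics/c1.png',cv2.resize(a,None,fx=3.3,fy=3.3,interpolation=cv2.INTER_CUBIC))
E
```

```text
scene
lid 793 81.89142240930892 [523.88634715   3.31647531] [688.76549114 170.29512322]
[607.4  86.3  83.5]
loop 85 [4.109101e-01 9.116759e-01 6.090569e+02 9.352121e+01] ext mid [608.38764317  92.03638028] 97.22013464189376 65.737976 132.07369227595746
pan 310 [525.7 412.4  77.6] [446.14168641 334.03551638  47.32067542] [605.20496189 492.65734304  53.73688872]
handle 88 [392.03651254 203.85698784 150.22868619] [384.58172295 195.57638767 133.6029908 ] [402.50550275 208.52178669 165.30210714]
 top 0 0 0
 prongs 248 ((407.9888000488281, 199.0299835205078), (72.43013000488281, 57.864898681640625), 15.771903991699219)
 base 670 10.015856824356035 ((409.1508483886719, 198.43075561523438), (104.92231750488281, 83.64619445800781), 16.706539154052734)
mug 1139 [662.74797028 299.50427212  62.58492887] [641.52576167 240.35030816  15.40562864] [809.26245188 330.29153811  92.12892324]
tape 317 [345.55950423 354.46704179  19.25388915] [322.17835782 325.70689296  12.75830441] [373.18490813 377.98008275  21.83110366]
scoop 707 [405.34292716  79.28621391  46.38701462] [375.45610971  -5.53739302  16.1
[... 649 characters left out ...]
1.33041763305664, 23.892101287841797), 15.518121719360352)
 prongs 312 ((408.5635070800781, 195.15475463867188), (72.26521301269531, 56.93548583984375), 18.277494430541992)
 base 1005 7.993416594288988 ((418.2257385253906, 167.3573455810547), (107.38380432128906, 144.22540283203125), 18.49707794189453)
mug 964 [660.6085731  260.93804104  58.36198906] [618.62555954 148.31586073  14.83841204] [718.06692711 326.85249542  91.34238938]
tape 231 [348.46081801 338.97954042  18.07625184] [323.23589719 319.82737874  12.75880077] [375.60818693 369.99706339  20.08220843]
scoop 1090 [417.69612246  67.84979556  42.4385881 ] [382.82780213 -14.8877614   14.27681535] [451.14155904 101.91542434  52.90914666]
```

View pics/c1.png

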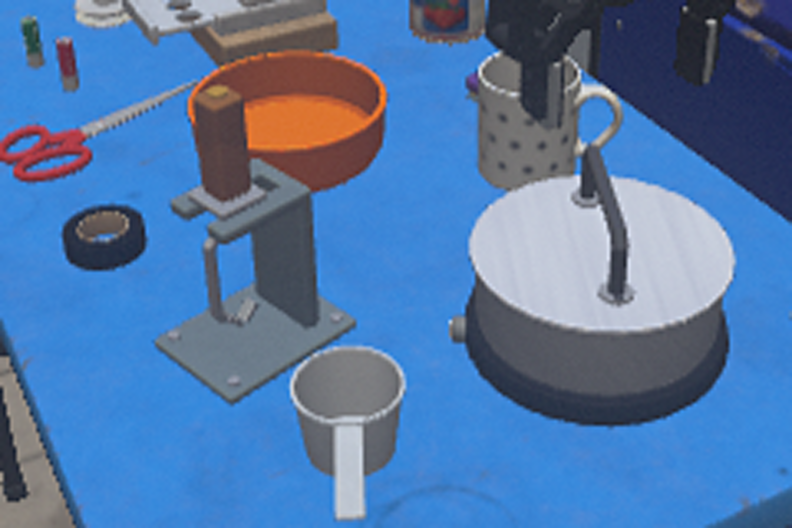

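```bash
cat >> h.py <<'E'
def ori(deg): return (R.from_euler('z',deg,degrees=True)*R.from_euler('x',180,degrees=True)).as_rotvec()
def wcloud():
    o=bot.observe();img,d=bot.snapshot('wrist');c=bot.calibration('wrist')
    f=200/np.tan(np.radians(c['fovy'])/2)
    v,u=np.mgrid[:400,:640];x=u-c['cx'];y=v-c['cy'];r=np.hypot(x,y)+1e-9;t=r/f
    s=np.tan(t)/r
    P=np.stack([x*s*d,y*s*d,d],-1);T=c['tool_from_camera']
    W=(P@T[:3,:3].T+T[:3,3])@R.from_rotvec(o['tool_rot']).as_matrix().T+o['position']
    W[d==0]=np.nan
    return img,W
def near(S,c,r): return np.hypot(S[...,0]-c[0],S[...,1]-c[1])<r
def looploc(img,W,c=(607,86)):
    z=W[...,2];L=W[near(W,c,60)&(z>114)&(z<140)&(img.max(-1)<120)]
    vx=cv2.fitLine(L[:,:2].astype(np.float32),cv2.DIST_HUBER,0,.01,.01).ravel();t=(L[:,:2]-vx[2:])@vx[:2]
    lo,hi=np.percentile(t,[1,99])
    return len(L),(vx[2:]+vx[:2]*(lo+hi)/2).round(1),round(hi-lo,1),np.degrees(np.arctan2(vx[1],vx[0])).round(2),np.percentile(L[:,2],[50,98]).round(1)
E
python3 - <<'E'
from h import *
img,W=wcloud();save('w1',img);print(looploc(img,W))
bot.move_pose([398,193,285],ori(17)); bot.dwell(.3)
img,W=wcloud();save('w2',img);np.savez('w2',img=img,W=W)
z=W[...,2]
q=W[near(W,(398,193),30)&(z>188)&(z<202)];print('top',len(q),np.median(q,0),cv2.minAreaRect(q[:,:2].astype(np.float32)))
q=W[near(W,(398,193),60)&(z>110)&(z<124)];print('prong',len(q),np.median(q,0),cv2.minAreaRect(q[:,:2].astype(np.float32)))
cv2.imwrite('pics/w12.png',np.hstack([cv2.resize(cv2.imread(f'pics/w{i}.png'),(400,250)) for i in(1,2)]))
print(bot.observe()['clock'])
E
```

```text
(1432, array([605.8,  82.2]), np.float64(106.7), np.float32(65.59), array([126.4, 128.4]))
top 849 [397.72748507 193.99875707 194.1065518 ] ((398.40234375, 192.09376525878906), (23.586549758911133, 24.855304718017578), 16.861934661865234)
prong 2011 [417.74559025 207.69998204 118.22022302] ((407.6510925292969, 195.50735473632812), (72.15693664550781, 55.821510314941406), 17.331443786621094)
1.5417
```

View pics/w12.png

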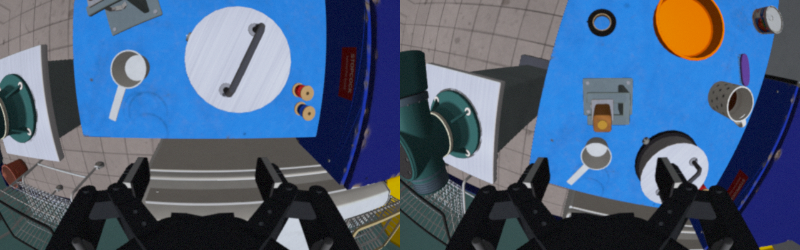

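```bash
cat >> h.py <<'E'
YAW=-24.3
ux=np.array([np.cos(np.radians(YAW)),np.sin(np.radians(YAW)),0]);uy=np.array([-ux[1],ux[0],0])
LC=np.array([606.5,84,0.])
def hookpose(dx,dy,z): return LC+dx*ux+dy*uy+[0,0,z+121]
def force(n=15):
    F=[]
    for _ in range(n): bot.dwell(.02);o=bot.observe();F.append(np.r_[o['wrist_force'],o['moment']])
    return np.mean(F,0).round(3)
E
python3 - <<'E'
from h import *
bot.servo_line([398.3,193,144],v=200)
bot.grasp(80); o=bot.observe();print(o['gripper_width'],o['clock'])
bot.servo_line([398.3,193,270],v=150)
o=bot.observe();print(o['gripper_width'],o['wrist_force'])
bot.move_pose(hookpose(-34,-30,140),ori(YAW))
bot.servo_line(hookpose(-34,-30,98),v=100)
o=bot.observe();print(o['position'],o['clock'])
img,W=cloud('side');save('s2',img[150:330,260:480])
cv2.imwrite('pics/s2.png',cv2.resize(cv2.imread('pics/s2.png'),None,fx=3.3,fy=3.3))
E
```

```text
22.95454318647918 2.9917
23.210677548744982 [-0.39969209 -0.44028605 -2.59858475]
[562.90515886  71.20827409 219.40720496] 5.3833
```

View pics/s2.png

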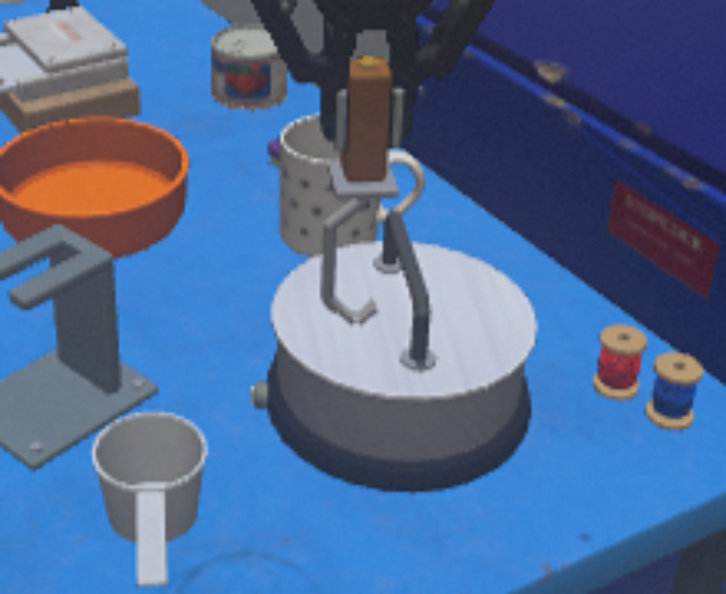

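```bash
cat >> h.py <<'E'
def trial(dy,hs=(117,119)):
    bot.servo_line(hookpose(0,dy,109),v=80);bot.dwell(.2);F0=force(10);out=[]
    for h in hs: bot.servo_line(hookpose(0,dy,h),v=20);bot.dwell(.25);out.append(force()-F0)
    return out
def lidplane(img,W,c=None):
    c=LC if c is None else c
    z=W[...,2];m=near(W,c,84)&(z>60)&(img.min(-1)>115);P=W[m]
    # robust plane
    for _ in range(6):
        A=np.c_[P[:,:2]-c[:2],np.ones(len(P))];q=np.linalg.lstsq(A,P[:,2],rcond=None)[0];r=P[:,2]-A@q;P=P[abs(r)<max(2.5,1.5*r.std())]
    return len(P),'tilt_x,y deg',np.degrees(np.arctan([q[:2]@ux[:2],q[:2]@uy[:2]])).round(2),'z',q[2].round(1)
E
python3 - <<'E'
from h import *
bot.servo_line(hookpose(0,-30,98),v=80)
img,W=cloud('side');print(lidplane(img,W))
for f in trial(-30):print(f)
img,W=cloud('side');print(lidplane(img,W))
for f in trial(30):print(f)
img,W=cloud('side');print(lidplane(img,W))
print(bot.observe()['clock'],bot.observe()['gripper_width'])
E
```

```text
(2572, 'tilt_x,y deg', array([0.03, 0.15]), 'z', np.float64(80.1))
[ 8.700e-02  3.500e-01 -6.346e+00  4.300e-02 -1.700e-02 -4.000e-03]
[-1.400e-01 -1.000e-02 -6.259e+00 -4.300e-02  2.600e-02 -6.000e-03]
(2463, 'tilt_x,y deg', array([-0.04, -1.66]), 'z', np.float64(82.3))
[ 1.232 -1.999 -5.484 -0.624 -0.39  -0.017]
[-1.430e+00 -2.096e+00 -8.260e+00 -6.150e-01  3.290e-01 -4.000e-03]
(2352, 'tilt_x,y deg', array([0.28, 1.32]), 'z', np.float64(82.4))
11.6917 22.843262544125622
```

```bash
python3 - <<'E'
from h import *
img,W=cloud('side');save('s3',img[150:330,260:480])
cv2.imwrite('pics/s3.png',cv2.resize(cv2.imread('pics/s3.png'),None,fx=3.3,fy=3.3))
for _ in range(3): print(force(10),bot.observe()['position']-hookpose(0,30,119))
E
```

```text
[-1.3750e+00 -1.9770e+00 -1.0212e+01 -5.9200e-01  3.3600e-01  2.0000e-03] [-0.0425272   0.05653977 -0.06940647]
[ -1.104  -2.479 -10.061  -0.585   0.327   0.026] [0.00390138 0.01234415 0.00328851]
[ -0.894  -2.275 -10.03   -0.58    0.325   0.024] [-0.00252397  0.00833337  0.00998075]
```

View pics/s3.png

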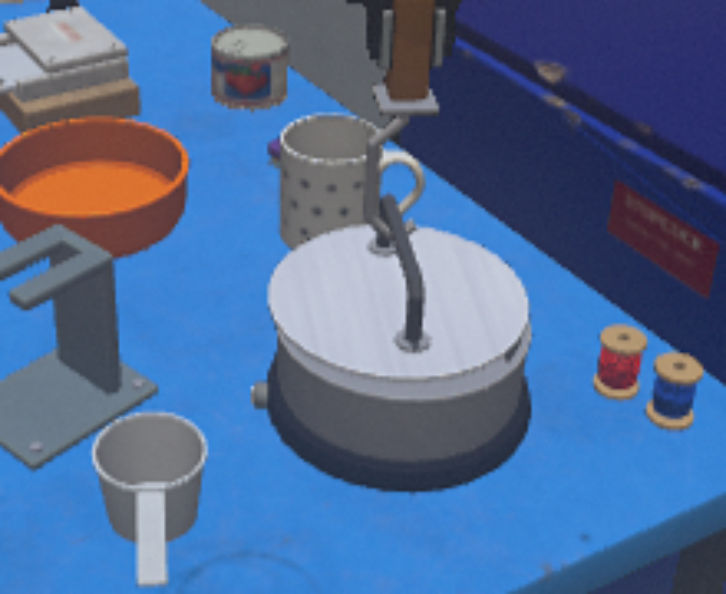

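```bash
python3 - <<'E'
from h import *
bot.servo_line(hookpose(0,30,107),v=40);bot.servo_line(hookpose(0,0,107),v=80)
img,W=cloud('side');print(looploc(img,W),lidplane(img,W))
for f in trial(0,(116,119)):print(f)
img,W=cloud('side');print(lidplane(img,W))
bot.servo_line(hookpose(0,-16,109),v=80)
for f in trial(-16,(116,119)):print(f)
img,W=cloud('side');print(lidplane(img,W))
print(bot.observe()['clock'])
E
```

```text
(178, array([608.8,  92.9]), np.float64(97.4), np.float32(66.31), array([125.9, 137.5])) (2236, 'tilt_x,y deg', array([-0.01,  0.41]), 'z', np.float64(80.0))
[ 0.576 -0.209 -3.158 -0.029 -0.141  0.018]
[ 8.300e-02 -3.730e-01 -7.047e+00  1.100e-02 -1.000e-03  2.100e-02]
(2291, 'tilt_x,y deg', array([0.09, 0.62]), 'z', np.float64(83.2))
[-0.241 -0.04  -3.102  0.018  0.011  0.   ]
[-0.224  0.268 -6.584  0.068 -0.018  0.021]
(2233, 'tilt_x,y deg', array([-0.1, -1.7]), 'z', np.float64(82.7))
18.5833
```

```bash
python3 - <<'E'
from h import *
for f in trial(-5,(118,124)):print(f)
img,W=cloud('side');print(lidplane(img,W));save('s4',img[150:330,260:480])
img,W=wcloud();print(lidplane(img,W));save('w4',img)
print(bot.observe()['clock'])
E
```

```text
[-2.300e-02  6.500e-02 -6.854e+00 -3.600e-02 -6.000e-03 -1.800e-02]
[-0.04  -0.025 -6.856 -0.048  0.009 -0.027]
(2233, 'tilt_x,y deg', array([-0.61, -1.29]), 'z', np.float64(88.0))
(15300, 'tilt_x,y deg', array([-0.54, -1.49]), 'z', np.float64(88.2))
21.4333
```

```bash
cat >> h.py <<'E'
from scipy.optimize import least_squares
def circ(P,r=None):
    h=cv2.convexHull(P[:,:2].astype(np.float32))[:,0]
    return least_squares(lambda q:np.hypot(h[:,0]-q[0],h[:,1]-q[1])-q[2],[*P.mean(0)[:2],80],loss='soft_l1').x.round(1)
def lidcirc(img,W,c,z0):
    z=W[...,2];P=W[near(W,c,105)&(abs(z-z0)<4)&(img.min(-1)>115)];return len(P),circ(P)
E
python3 - <<'E'
from h import *
D=np.load('w2.npz');img=D['img'].astype(int);W=D['W'];z=W[...,2]
P=W[(img[...,0]>150)&(img[...,2]<90)&(z>46)&(z<54)&near(W,(526,411),100)];print('pan w2',len(P),circ(P))
for n in('scene','side'):
    D=np.load(n+'.npz');img=D['img'].astype(int);W=D['W'];z=W[...,2]
    P=W[(img[...,0]>150)&(img[...,2]<90)&(z>46)&(z<54)&near(W,(526,411),100)];print('pan hull',n,circ(P))
DY=-2.5
for f in trial(DY,(124,)):print(f)
img,W=cloud('side');print(lidplane(img,W))
bot.servo_line(hookpose(0,DY,160),v=40);bot.servo_line(hookpose(0,DY,200),v=60);bot.dwell(.2)
img,W=cloud('side');print(lidplane(img,W),lidcirc(img,W,LC,165))
save('s5',img);img,W=cloud('scene');print(lidplane(img,W),lidcirc(img,W,LC,165));a=cv2.imread('pics/s5.png')
cv2.imwrite('pics/s5.png',np.hstack([a[80:330,240:500],img[80:330,200:460,::-1]]))
print(bot.observe()['clock'])
E
```

```text
pan w2 921 [525.4 408.6  80.6]
pan hull scene [525.2 412.9  79.7]
pan hull side [526.  409.3  80.5]
[-2.410e-01  2.940e-01 -7.098e+00 -2.100e-02 -2.000e-03  1.600e-02]
(2269, 'tilt_x,y deg', array([-0.89, -0.27]), 'z', np.float64(88.1))
(2234, 'tilt_x,y deg', array([-0.97, -0.26]), 'z', np.float64(163.2)) (2382, array([610.9,  98. ,  83.2]))
(899, 'tilt_x,y deg', array([-0.83, -0.45]), 'z', np.float64(165.9)) (1110, array([611.2, 102. ,  83.1]))
25.7583
```

View pics/s5.png

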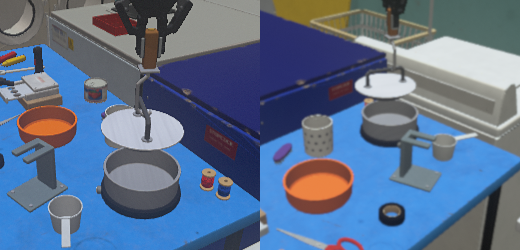

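```bash
python3 - <<'E'
from h import *
S=np.array([-85.5,311.1,0])
bot.servo_line(hookpose(0,-2.5,200)+S,v=100);bot.dwell(.2)
img,W=cloud('side');print(lidplane(img,W,np.array([526,410,0])))
bot.servo_line(hookpose(0,-2.5,125)+S,v=50);bot.dwell(.3)
for n in('side','scene'):
    img,W=cloud(n);c=np.array([526,410,0]);print(n,lidplane(img,W,c),lidcirc(img,W,c,90)); save('p_'+n,img)
print(bot.observe()['clock'])
a=[cv2.imread(f'pics/p_{n}.png') for n in('side','scene')]
cv2.imwrite('pics/p.png',cv2.resize(np.hstack([a[0][100:300,190:390],a[1][150:350,150:350]]),None,fx=2,fy=2))
E
```

```text
(1227, 'tilt_x,y deg', array([-0.82, -0.32]), 'z', np.float64(164.3))
side (1301, 'tilt_x,y deg', array([-0.79, -0.39]), 'z', np.float64(89.3)) (1355, array([527.1, 408.5,  83.3]))
scene (2027, 'tilt_x,y deg', array([-0.6 , -0.59]), 'z', np.float64(90.8)) (2132, array([527. , 411.6,  83.8]))
31.4333
```

View pics/p.png

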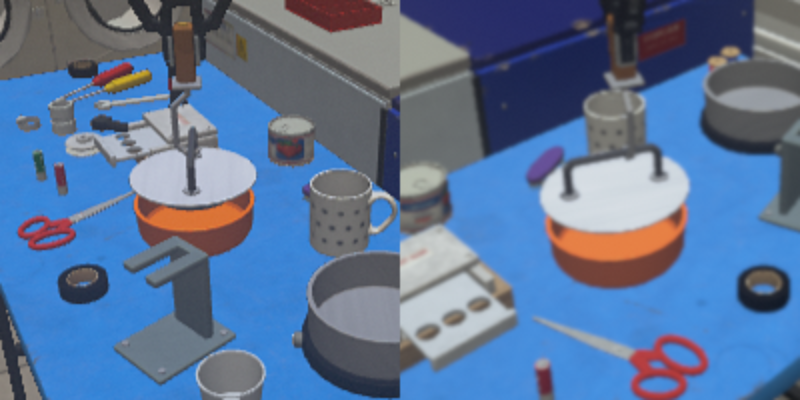

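```bash
python3 - <<'E'
from h import *
S=np.array([-85.5-1.4,311.1+1.0,0])
H=lambda dx,z: hookpose(dx,-2.5,z)+S
bot.servo_line(H(0,125)+0,v=20)
bot.servo_line(H(0,94),v=40)
f0=force(8)
for z in (91.5,90,89,88,87,86):
    bot.servo_line(H(0,z),v=12);bot.dwell(.1);f=force(4);print(z,(f-f0)[:3])
    if (f-f0)[2]>6:break
bot.servo_line(H(0,73),v=50)
bot.servo_line(H(-34,73),v=80)
f=force(4);print(f[:3])
bot.servo_line(H(-34,165),v=150)
c=np.array([526,410,0])
for n in('side','scene'):
    img,W=cloud(n);print(n,lidplane(img,W,c),lidcirc(img,W,c,55)); save('q_'+n,img)
bot.move_pose([398.3,193,286],ori(17.1));bot.dwell(.2)
img,W=cloud('side');save('r',img);o=bot.observe();print(o['clock'],o['gripper_width'],o['position'])
a=[cv2.imread(f'pics/{n}.png') for n in('r','q_scene')]
cv2.imwrite('pics/q.png',cv2.resize(np.hstack([a[0][120:320,190:390],a[1][150:350,150:350]]),None,fx=2,fy=2))
E
```

```text
91.5 [-0.536  0.422  0.015]
90 [-0.51   0.121  4.384]
89 [-0.259 -0.16   6.194]
[ 0.336  0.242 -1.398]
side (38, 'tilt_x,y deg', array([-10.37, -75.25]), 'z', np.float64(139.0)) (1415, array([526.2, 409.6,  83.5]))
scene (103, 'tilt_x,y deg', array([-75.51,   8.17]), 'z', np.float64(82.6)) (2108, array([526.4, 412.9,  83.7]))
37.3 23.315137716926717 [398.66643    193.63296785 285.72828293]
```

View pics/q.png

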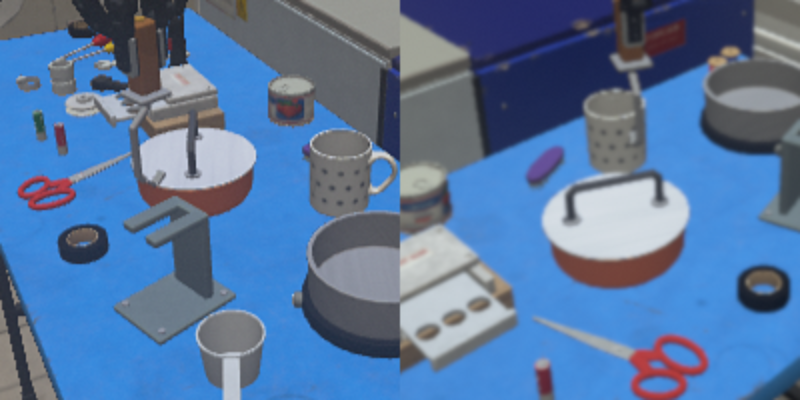

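The lid sits on the pan, centred to about 1 mm, and the lifter hangs upright over the slot. Next I lower it into the holder.

```bash
python3 - <<'E'
from h import *
p=lambda z:[398.3,193,z]
bot.servo_line(p(270),v=60);f0=force(6)
bot.servo_line(p(152),v=80);f=force(4);print((f-f0)[:3])
for z in (147,145.5,144.5,143.5,142.5):
    bot.servo_line(p(z),v=20);bot.dwell(.1);f=force(4);print(z,(f-f0)[:3])
    if (f-f0)[2]>1.2 :break
bot.gripper_open();bot.dwell(.2)
bot.servo_line(p(285),v=150);bot.dwell(.3)
img,W=wcloud();z=W[...,2]
q=W[near(W,(398,193),30)&(z>186)&(z<202)];print('top',len(q),np.median(q,0),cv2.minAreaRect(q[:,:2].astype(np.float32)))
c=np.array([526,410,0])
for n in('side','scene'):
    img,W=cloud(n);z=W[...,2];m=near(W,c,84)&(abs(z-55)<6)&(img.min(-1)>115);P=W[m];s=np.linalg.lstsq(np.c_[P[:,:2]-c[:2],np.ones(len(P))],P[:,2],rcond=None)[0]
    print(n,np.degrees(s[:2]),s[2],lidcirc(img,W,c,55));save('f_'+n,img)
o=bot.observe();print(o['clock'],o['gripper_width'],o['wrist_force'])
a=[cv2.imread(f'pics/f_{n}.png') for n in('side','scene')]
cv2.imwrite('pics/f.png',cv2.resize(np.hstack([a[0][120:320,190:390],a[1][150:350,200:400]]),None,fx=2,fy=2))
E
```

```text
[ 0.174 -0.268  0.613]
147 [ 0.233 -0.028 -0.164]
145.5 [-0.278  0.072 -0.03 ]
144.5 [0.348 0.127 0.584]
143.5 [-2.089 -0.859  7.605]
top 868 [398.05022372 194.57520005 194.06830291] ((398.2808532714844, 193.05982971191406), (24.412694931030273, 23.313243865966797), 16.871244430541992)
side [0.09819055 0.27190048] 55.461188317698614 (1187, array([526.3, 410.3,  83.8]))
scene [ 0.24973705 -0.1423884 ] 57.00218105105732 (2110, array([526.7, 413. ,  83.7]))
43.6917 85.29355907639817 [-1.19702976  0.75334921  0.36815759]
```

View pics/f.png

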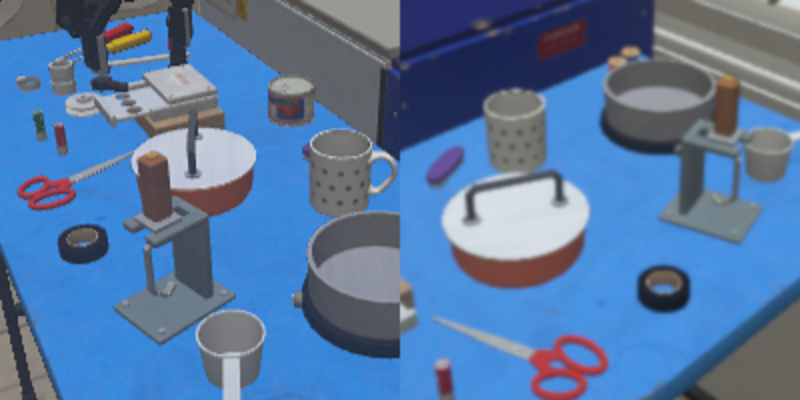

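The lifter is back in the holder at its original pose, the lid is flat on the pan, and the bystanders are where they were.

```bash
python3 -c "
from cell import bot
bot.close_job()"
```

```text
the job is handed in; nothing more can be done
```

The lid and basket are on the orange drip pan, the lifter is back in its holder, and the job was handed in at about 44 s of the 67 s allowed.

- **Balance point:** I made five small trial lifts along the loop. The lid then hung within about 1° of level, and stayed level when I re-checked it after lifting and over the pan. The balance point is about 18 mm from the loop's middle, towards −y with the lid's +y taken pointing away from the robot's right.
- **Set-down:** The lid touched down slowly. The final camera checks show it flat to within 0.3° and centred on the pan within about 1.5 mm.
- **Lifter:** It hangs where it started, with the handle top at (398, 193, 194) mm. The gripper is open and clear of everything.
- **Bystanders:** The mug, scoop and tape roll look unmoved in the last pictures. I checked these by eye only.

**Checks that disagreed:**
- The trial lift at +30 mm gave erratic forces of up to 8 N with about 2.5 N sideways. That lift and the others slid the lid about 14 mm sideways on the pot's rim. I re-measured the lid's centre while it hung and used that for the placing.
- The two fixed cameras differ by about 3 mm in y, so I aligned the lid to the pan within each view.
- One tilt check right after set-down gave meaningless numbers because its height filter cut out the lid. I repeated it correctly at the end.

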